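Shut and lock a junction box with its quarter-turn fastener

ROBOT

A 6-joint arm with a two-finger parallel gripper is mounted at the origin on a cart in front of the work surface, level with it; the furniture and walls round the work are solid. World frame = base frame: x ahead of the robot, y to its left, z up, the work surface at z = 0. Lengths are in m, angles in rad, forces in N, time in s.
With the tool pointing down it reaches from about 0.35 to 0.925 m from the base axis. Payload 6.4 kg.
Tool frame: the origin (TCP) lies at the centre of the arm's flange, where the gripper is bolted on; the fingertips stand 199 mm ahead of it and the grasp point (between the pads) lies 180 mm ahead of it; x points along the fingers, y is the direction in which the jaws open and shut, and the axes are right-handed (so a half turn about x gives the same grasp; the last joint's range is limited). The gripper opens to 94 mm and grips with 3 to 60 N. Pads are 16 mm wide; open, the fingers measure 119 mm over their backs; the gripper's body (75 mm by 177 mm) begins 78 mm behind the grasp point.
Start: joints at [-1.398, 0.245, 1.558, -0, 1.339, -0.174], TCP at [0.221, -0.611, 0.405] pointing down, gripper open.
Joint ranges: [-3.13, 3.13], [-1.02, 2.26], [0.13, 2.54], [-0.95, 4.09], [0.21, 2.88], [-2.74, 2.74]. Speed limits (rad/s): [2.57, 2.57, 3.14, 3.14, 3.14, 3.14].

INTERFACE

Orientations are given as a rotation vector (axis times angle).
In Python, from plant import r, cams, workorder, boxes_of, tip_of gives the robot as it stands.
- The arm moves only by the shell command python3 -m pendant 'ROWS' [FORCE]. ROWS is JSON, one flat list of numbers, 7 for each row, row after row: the turn, a rotation vector about the tool's x, y, z in units of 5 degrees (1.0 is 5 degrees), then the shift along the tool's x, y, z in cm, then the closure, from 0 (fully open) to 1 (shut). In form: [rx, ry, rz, tx, ty, tz, grip, rx, ry, rz, tx, ty, tz, grip, ...]. A call has exactly 8 rows; each row shifts and turns the commanded pose from where the row before left it, along the tool's axes as they then stand; what a row does not reach is not made up. A row lasts 1/12 s, in which the tool goes at most 41.7 mm and 7.16 degrees, less where a joint would pass 70% of its speed; a pose out of reach is approached as far as the arm can. A call with a gripper value outside its range is refused whole. The fingers move at their own pace and stop on an object; FORCE is the grip in N (left out, the last holds). Time passes only in rows, so rows that do not move let the fingers close, or fill a call up. It gives the time, the measured TCP pose, the force and the opening at its end, in the units of the state.
- r.sense(): the state, without advancing time (a new reading comes with each control period).
- cams.snapshot(name): name is "scene" or "top" or "wrist"; returns a dict with "img" (480x640x3 uint8, blue, green, red), "fov_y" (degrees; the focal length in pixels is half the picture's height over the tangent of half this angle, whatever the lens; pixels are square), "cx", "cy" (the principal point, pixels), "rvec" (rotation vector, rad) and "tvec" (3), from world to camera coordinates, as OpenCV has them. Camera axes: x right, y down, z forward; pixel columns grow to the right and rows downward; lengths in m; the calibration is good to about 2 mm. A picture is of the moment at which its call begins. There is no depth.
- workorder.sign_off(): hands the job in, once; it reports no verdict.
Trained networks look in a picture, given as the dict that the camera call returned (one of the last four; its "shot" number tells which), for a name from the list of things; names that differ only in an ending like _2 or _b are one class to them, and where a whole thing is asked for, a point or a joint stands for the part that bears it (a point fixed in the world has none). Each returns a list of dicts, best first, with "conf" (0 to 1); they miss things now and then, are a little off and sometimes report something else, mostly with a low value. They report only what shows in the picture. A call takes as long as a camera call.
- boxes_of(picture, label): "point" ([x, y, z] in m, in world coordinates, good to about 4 mm: the middle of the surface that is visible of it).
- tip_of(picture, label): "point" ([x, y, z] in m, in world coordinates, good to about 4 mm: a listed point, or the origin of a listed thing).
The state is a dict: "t": time; "q": joint angles; "dq": joint speeds; "effort": joint torques, N m; "ee_pos": TCP position; "tool_rot": TCP orientation; "ft_force": force on the tool from outside, world axes, zero at the start; "wrist_torque": the same for the moment, N m; "finger_gap": finger opening in m.
Only numpy, scipy, OpenCV 4.12 (cv2) and the standard library are available. Lean on these libraries where they do the work, as an engineer would, in place of code of your own. Each camera call takes 0.05 s, during which the arm holds its last target. There are 200 camera calls.

TASK

The grey junction box on the workbench has been left with its hinged lid ajar. Push the lid fully shut, then set your fingertips in the slot of the big round fastener on the lid and turn it clockwise (seen from above) a quarter turn, up to its stop, so that the cam locks the lid. Do not turn the fastener before the lid is down, do not lift the lid further open, pick nothing up, and leave the tape measure, the screwdriver and the tin standing round the box where they are.

Things in the scene. Friction and masses are not known exactly. Their poses are not given: they have to be found in the camera images.
- junction_box: open-topped grey steel junction box, fixed to the bench, 230 mm deep (its x) by 200 mm wide (its y) by 75 mm high without the lid. Origin: centre of its underside, on the bench top. Its z is up, its x points from the front edge to the hinge side, which faces away from the robot. Its top edge, where the hinge line runs (parallel to its y, at x = +115 mm), is 75 mm above the origin. Yaw varies.
- lid (a joint): angle of the lid in rad: 0 = fully shut, positive = open (front edge raised, hinge on the far side). Starts between 0.35 and 0.75. The hinge is stiff (about 0.9 N m of friction): the lid stays where it is left and needs only a few newtons at its front edge to be pushed down. The lid is a flat plate 8 mm thick that covers the box; its free front edge lies 233 mm from the hinge line, and a bare strip about 60 mm deep lies in front of the fastener.
- lid_front (a point): point on the lid's upper face at the middle of its width, 230 mm from the hinge line, 3 mm short of the front edge; moves with the lid. Its x and z axes are the lid's: x from the front edge to the hinge, z out of the upper face. With the lid shut it is 83 mm above the bench.
- fastener (a joint): angle of the fastener in rad: 0 = unlocked (slot parallel to the hinge line), 1.57 = locked (slot pointing from the front edge to the hinge), where it meets its stop; grows as it is turned clockwise seen from above. Starts between 0 and 0.25. It stays where it is left; turning takes about 0.12 N m. Under the lid it carries a small cam tongue that turns under a keeper in the box.
- slot (a point): centre of the fastener's top, on its turning axis, 125 mm from the hinge line and in the middle of the lid's width. The fastener is a bare-metal round dial, 90 mm in diameter, its top 18 mm above the lid (101 mm above the bench with the lid shut). Across it runs one straight slot, 32 mm wide, 82 mm long, 12 mm deep with a dark floor, closed at both ends by a 4 mm rim. The point's y axis runs along the slot, z out of the lid; it turns with the fastener.
- slot_end (a point): point above the slot's floor, at the height of the dial's top, 28 mm from the turning axis towards one end of the slot, where a fingertip can push on the slot wall (along the -y axis of slot).
- tape_measure: yellow and black tape measure, 36x80x60 mm, standing loose to the left of the box; origin at the centre of its underside. To be left alone.
- driver_yellow: screwdriver with a yellow handle, 168 mm long, lying loose to the right of the box; origin at its middle, on the bench. To be left alone.
- can_grease: round grey tin with a black cap, 75 mm in diameter, 78 mm high, standing loose to the right of the box, beyond the screwdriver; origin at the centre of its underside. To be left alone.

How it is judged:
On the way, in this order (a step that is already met when the one before it is completed fails the run):
1. the lid is pushed fully shut, the fastener still unlocked (value of joint lid below 0.03 rad and value of joint fastener below 0.6 rad), for 0.2 s.
2. the fastener is turned clockwise to its stop (value of joint fastener above 1.42 rad and value of joint lid below 0.03 rad), for 0.2 s.
At the end, for the whole second after the job is handed in: The lid is shut (within 0.03 rad), the fastener is turned to its locked position (1.42 rad or more of its 1.57), and the tape measure, screwdriver and tin are within 15 mm of where they stood (all of step 2 and distance of each of tape_measure, driver_yellow, can_grease from where it was at the start of the episode below 0.015 m); the robot touches nothing.
It fails at once if the fastener is turned while the lid is not down (value of joint fastener above 0.6 rad and value of joint lid above 0.06 rad).
It fails at once if the lid is lifted further open (value of joint lid above 0.9 rad).
It fails at once if the tape measure is pushed away or lifted (distance of tape_measure from where it was at the start of the episode above 0.03 m).
It fails at once if the screwdriver is pushed away or picked up (distance of driver_yellow from where it was at the start of the episode above 0.03 m).
It fails at once if the tin is pushed away or lifted (distance of can_grease from where it was at the start of the episode above 0.03 m).
It also fails if it takes over 51 s, if anything falls off the work surface, if the arm or the gripper's body presses on something with over 40 N, if the wrist force passes 120 N, or if a joint passes its speed limit or range.

## Working session

There is one attempt and no reset: what is moved stays moved. The work goes in short steps, Python scripts to look and compute and a shell command to move; the robot and the scene stay as the last step left them, time stands still between calls to the robot, and variables do not carry over. Pictures are saved under pics/ and viewed, about 8 in all and at most 12, crops included, and the job is handed in when it is done.

```bash
mkdir -p pics; ls; cat > h.py <<'E'
import numpy as np, cv2
from scipy.spatial.transform import Rotation as R
from plant import r, cams, workorder, boxes_of, tip_of
def snap(n,f=None):
    p=cams.snapshot(n)
    if f: cv2.imwrite('pics/'+f,p['img'])
    return p
def proj(p,X):
    f=240/np.tan(np.radians(p['fov_y']/2)); c=R.from_rotvec(p['rvec']).apply(X)+p['tvec']
    return c[...,:2]/c[...,2:]*f+[p['cx'],p['cy']]
def state():
    s=r.sense(); print('t',s['t'],'pos',np.round(s['ee_pos'],4),'gap',s['finger_gap'],'F',np.round(s['ft_force'],1)); print('R\n',np.round(R.from_rotvec(s['tool_rot']).as_matrix(),3)); return s
E
python3 - <<'E'
from h import *
state()
for n in ['scene','top']:
    p=snap(n,n+'1.png')
    for l in ['junction_box','lid_front','slot','slot_end','tape_measure','driver_yellow','can_grease']:
        print(n,l,[(np.round(d['point'],3),round(d['conf'],2)) for d in tip_of(p,l)[:2]])
E
```

```text
pics
t 0.0 pos [ 0.2209 -0.6111  0.4035] gap 0.09416670090705277 F [0.  1.3 0.2]
R
 [[-0.     0.34  -0.94 ]
 [ 0.002 -0.94  -0.34 ]
 [-1.    -0.002 -0.   ]]
scene junction_box [(array([ 0.595,  0.154, -0.002]), 0.69)]
scene lid_front [(array([0.507, 0.156, 0.183]), 0.65)]
scene slot [(array([0.61 , 0.156, 0.155]), 0.93)]
scene slot_end [(array([0.608, 0.129, 0.157]), 0.69)]
scene tape_measure [(array([0.658, 0.329, 0.001]), 0.74)]
scene driver_yellow [(array([ 0.692, -0.001,  0.001]), 0.67), (array([0.61 , 0.129, 0.157]), 0.57)]
scene can_grease [(array([ 0.688, -0.075,  0.002]), 0.62)]
top junction_box [(array([0.694, 0.001, 0.   ]), 0.59)]
top lid_front [(array([0.502, 0.153, 0.185]), 0.91)]
top slot [(array([0.606, 0.155, 0.156]), 0.98)]
top slot_end []
top tape_measure [(array([0.659, 0.33 , 0.   ]), 0.58)]
top driver_yellow [(array([0.697, 0.   , 0.003]), 0.83)]
top can_grease [(array([ 0.684, -0.073,  0.002]), 0.75)]
```

View pics/top1.png

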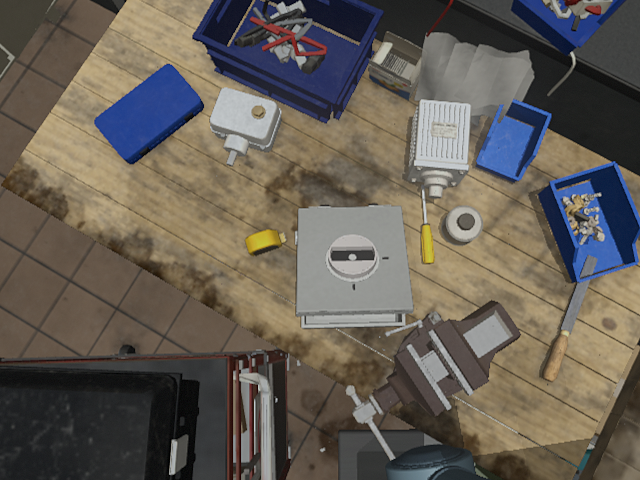

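View pics/scene1.png

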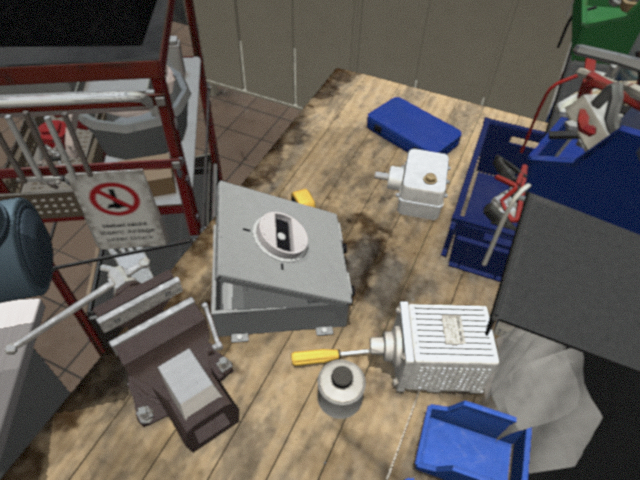

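The top view shows the lid ajar, with corners near (298,208), (403,206), (411,311) and (295,314) and the slot at (352,256). The vise is front-right of the box. The screwdriver and tin are to the right and the tape measure to the left. Next I'll work out the yaw from the lid edges.

```bash
python3 - <<'E'
from h import *
from scipy.optimize import least_squares
p=snap('top')
px=np.array([[298,208],[403,206],[411,311],[295,314]])
def pts(v):
    x,y,w,a=v  # hinge centre xy, yaw, lid angle
    L=np.array([[0,.1,.008],[0,-.1,.008],[-.233,-.1,.008],[-.233,.1,.008],[-.125,0,.026],[-.23,0,.008]])
    L=R.from_euler('y',a).apply(L)
    return R.from_euler('z',w).apply(L)+[x,y,.075]
ob=np.array([[.608,.1555,.1555],[.505,.1545,.184]])
def f(v):
    P=pts(v); return np.r_[(proj(p,P[:4])-px).ravel()/1.5,((P[4:]-ob)/.003).ravel()]
s=least_squares(f,[.71,.155,0,.45]); print(s.x,s.cost,np.round(f(s.x),1))
x,y,w,a=s.x
print('shut: slot',np.round([x-.125*np.cos(w),y-.125*np.sin(w)],4),'front',np.round([x-.23*np.cos(w),y-.23*np.sin(w)],4))
print(pts(s.x).round(3))
# vise extents at various px
print([ (n,np.round(b['point'],3)) for n in ['lid','fastener'] for b in boxes_of(p,n)[:1]])
E
```

```text
[0.70603131 0.15484622 0.00486658 0.45521964] 5.04009271061149 [ 0.8  0.2 -1.9  0.7 -0.3 -0.4  0.7 -1.6 -0.9 -0.4 -0.7 -0.7 -0.2 -0.2]
shut: slot [0.581  0.1542] front [0.476  0.1537]
[[0.709 0.255 0.082]
 [0.71  0.055 0.082]
 [0.501 0.054 0.185]
 [0.5   0.254 0.185]
 [0.605 0.154 0.153]
 [0.503 0.154 0.183]]
[('lid', array([0.595, 0.157, 0.148])), ('fastener', array([0.605, 0.152, 0.145]))]
```

The fit is good: yaw ≈ 0, lid angle 0.455 rad. I'll go up and over to above the lid's front strip, then turn the wrist.

```bash
python3 -m pendant '[0,0,0,-4,0,0,0, 0,0,0,-4,0,0,0, 0,0,0,0,-2.94,-2.58,0, 0,0,0,0,-2.94,-2.58,0, 0,0,0,0,-2.94,-2.58,0, 0,0,0,0,-2.94,-2.58,0, 0,0,0,0,-2.94,-2.58,0, 0,0,0,0,-2.94,-2.58,0]' && python3 -m pendant '[0,0,0,0,-2.94,-2.58,0, 0,0,0,0,-2.94,-2.58,0, 0,0,0,0,-2.94,-2.58,0, 0,0,0,0,-2.94,-2.58,0, 0,0,0,0,-2.94,-2.58,0, 0,0,0,0,-2.94,-2.58,0, 0,0,0,0,-2.94,-2.58,0, 0,0,0,0,-2.94,-2.58,0]' && python3 -m pendant '[0,0,0,0,-2.94,-2.58,1, 0,0,0,0,-2.94,-2.58,1, 0,0,0,0,-2.94,-2.58,1, 0,0,0,0,-2.94,-2.58,1, 0,0,0,0,-2.94,-2.58,1, 0,0,0,0,-2.94,-2.58,1, 0,0,0,0,-2.94,-2.58,1, 0,0,0,0,0,0,1]' 20
```

```text
t: 1.62
ee_pos: [0.3068, -0.391, 0.4847]
tool_rot: [2.033, 0.355, -2.033]
ft_force: [0.7, 1.0, 0.7]
finger_gap: 0.0941
t: 2.28
ee_pos: [0.4208, -0.0995, 0.485]
tool_rot: [2.034, 0.355, -2.032]
ft_force: [0.5, -1.0, -0.0]
finger_gap: 0.0938
t: 2.95
ee_pos: [0.5214, 0.1581, 0.4842]
tool_rot: [2.03, 0.364, -2.03]
ft_force: [0.3, 0.7, 0.4]
finger_gap: 0.0439
```

```bash
python3 -m pendant '[-1.4,0,0,0,0,0,1, -1.4,0,0,0,0,0,1, -1.4,0,0,0,0,0,1, -1.4,0,0,0,0,0,1, -1.4,0,0,0,0,0,1, -1.4,0,0,0,0,0,1, -1.4,0,0,0,0,0,1, -1.4,0,0,0,0,0,1]' && python3 -m pendant '[-1.4,0,0,0,0,0,1, -1.4,0,0,0,0,0,1, -1.4,0,0,0,0,0,1, -1.4,0,0,0,0,0,1, -1.4,0,0,0,0,0,1, -1.4,0,0,0,0,0,1, -1.4,0,0,0,0,0,1, -1.4,0,0,0,0,0,1]' && python3 -m pendant '[-1.4,0,0,0,0,0,1, -1.4,0,0,0,0,0,1, -1.4,0,0,0,0,0,1, -1.4,0,0,0,0,0,1, -1.4,0,0,0,0,0,1, -1.4,0,0,0,0,0,1, -1.2,0,0,0,0,0,1, 0,0,0,0,0,0,1]'; python3 -c "
from h import *
s=state();print(s['q'])"
```

```text
t: 3.62
ee_pos: [0.5205, 0.1531, 0.4847]
tool_rot: [1.384, 1.085, -1.384]
ft_force: [-1.5, -0.6, -0.4]
finger_gap: 0.0006
t: 4.28
ee_pos: [0.5205, 0.1531, 0.4847]
tool_rot: [0.652, 1.471, -0.652]
ft_force: [0.4, 0.2, -0.6]
finger_gap: 0.0004
t: 4.95
ee_pos: [0.5205, 0.1531, 0.4847]
tool_rot: [0.001, 1.571, -0.001]
ft_force: [-0.6, -0.8, -0.3]
finger_gap: 0.0007
t 4.95 pos [0.5205 0.1531 0.4847] gap 0.0006539445947673858 F [-0.6 -0.8 -0.3]
R
 [[ 0.     0.001  1.   ]
 [-0.     1.    -0.001]
 [-1.    -0.     0.   ]]
[ 7.69925028e-02 -6.59521315e-02  1.74417688e+00 -1.35655372e-04
  1.46329146e+00 -1.49272206e+00]
```

```bash
python3 -m pendant '[0,0,0,3,0,0,1, 0,0,0,3,0,0,1, 0,0,0,3,0,0,1, 0,0,0,1.5,0,0,1, 0,0,0,1.5,0,-0.1,1, 0,0,0,1.5,0,-0.1,1, 0,0,0,1.5,0,-0.1,1, 0,0,0,1,0,-0.1,1]' && python3 -m pendant '[0,0,0,1,0,-0.1,1, 0,0,0,1,0,-0.1,1, 0,0,0,0.7,0,-0.1,1, 0,0,0,0.5,0,-0.1,1, 0,0,0,0.5,0,-0.1,1, 0,0,0,0.3,0,0,1, 0,0,0,0,0,0,1, 0,0,0,0,0,0,1]'; python3 -c "
from h import *
p=snap('top','top2.png');state()
for l in ['lid_front','slot','slot_end']: print(l,[(np.round(d['point'],3),round(d['conf'],2)) for d in tip_of(p,l)[:2]])"
```

```text
t: 5.62
ee_pos: [0.5163, 0.1532, 0.3236]
tool_rot: [0.004, 1.572, -0.004]
ft_force: [-1.7, -0.8, 2.9]
finger_gap: 0.0008
t: 6.28
ee_pos: [0.5115, 0.1536, 0.2844]
tool_rot: [0.002, 1.572, -0.002]
ft_force: [-0.4, -0.3, -0.2]
finger_gap: 0.0007
t 6.3333 pos [0.5115 0.1536 0.2845] gap 0.0008463666614008606 F [ 0.8 -1.  -0.7]
R
 [[-0.001  0.002  1.   ]
 [ 0.     1.    -0.002]
 [-1.     0.    -0.001]]
lid_front [(array([0.477, 0.15 , 0.086]), 0.91)]
slot [(array([0.582, 0.154, 0.102]), 0.81)]
slot_end [(array([0.583, 0.124, 0.102]), 0.59)]
```

```bash
python3 -m pendant '[0,0,0,0.1,0,0,1, 0,0,0,0.1,0,0,1, 0,0,0,0.1,0,0,1, 0,0,0,0.1,0,0,1, 0,0,0,0,0,0,1, 0,0,0,0,0,0,1, 0,0,0,0,0,0,1, 0,0,0,0,0,0,1]'
```

```text
t: 7.15
ee_pos: [0.5119, 0.1536, 0.2823]
tool_rot: [0.001, 1.572, -0.002]
ft_force: [-6.2, -0.4, 11.7]
finger_gap: 0.0007
```

The lid is firmly shut: the tip is at z = 0.083 with 12 N of resistance. Next I'll rise, set the fingers to about 42 mm apart and move over the dial.

```bash
python3 -m pendant '[0,0,0,-2,0,0,1, 0,0,0,-3,0,0,0.55, 0,0,0,-3,0,0,0.55, 0,0,0,0,0,2.3,0.55, 0,0,0,0,0,2.3,0.55, 0,0,0,0,0,2.3,0.55, 0,0,0,0,0,0,0.55, 0,0,0,0,0,0,0.55]'; python3 - <<'E'
from h import *
state()
ps={n:snap(n,n+'3.png') for n in ['top','wrist','scene']}
for n,p in ps.items():
    for l in ['slot','slot_end','lid_front']: print(n,l,[(np.round(d['point'],3),round(d['conf'],2)) for d in tip_of(p,l)[:2]])
E
```

```text
t: 7.82
ee_pos: [0.581, 0.1532, 0.3601]
tool_rot: [0.002, 1.572, -0.002]
ft_force: [0.3, -0.3, -0.4]
finger_gap: 0.0417
t 7.8167 pos [0.581  0.1532 0.3601] gap 0.04165151320660257 F [ 0.3 -0.3 -0.4]
R
 [[-0.001  0.003  1.   ]
 [-0.     1.    -0.003]
 [-1.    -0.    -0.001]]
top slot [(array([0.583, 0.156, 0.102]), 0.81)]
top slot_end [(array([0.585, 0.126, 0.104]), 0.97)]
top lid_front []
wrist slot [(array([0.587, 0.154, 0.101]), 0.68)]
wrist slot_end [(array([0.586, 0.124, 0.103]), 0.72), (array([ 0.685, -0.072,  0.002]), 0.44)]
wrist lid_front [(array([0.48 , 0.154, 0.082]), 0.86), (array([ 0.688, -0.069,  0.002]), 0.35)]
scene slot [(array([0.585, 0.154, 0.102]), 0.73)]
scene slot_end [(array([0.584, 0.126, 0.102]), 0.81)]
scene lid_front [(array([0.478, 0.155, 0.081]), 0.75)]
```

View pics/wrist3.png

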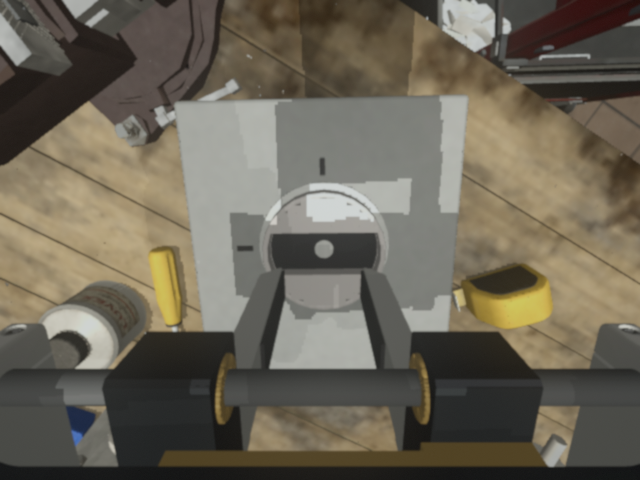

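The wrist view shows the lid closed and the slot lying horizontal around (325,250), so along world y. The fingers straddle its centre. I'll shift 2.5 mm and go in.

```bash
python3 -m pendant '[0,0,0,2,0.1,0.25,0.55, 0,0,0,2,0,0,0.55, 0,0,0,1,0,0,0.55, 0,0,0,0.5,0,0,0.55, 0,0,0,0.5,0,0,0.55, 0,0,0,0.5,0,0,0.55, 0,0,0,0.2,0,0,0.55, 0,0,0,0,0,0,0.55]'; python3 - <<'E'
from h import *
p=snap('wrist','wrist4.png'); q=snap('scene')
cv2.imwrite('pics/scene4.png',cv2.resize(q['img'][170:340,190:370],None,fx=3,fy=3))
E
```

```text
t: 9.08
ee_pos: [0.5832, 0.1544, 0.2937]
tool_rot: [0.002, 1.571, -0.002]
ft_force: [0.4, 0.3, -0.4]
finger_gap: 0.0424
```

View pics/wrist4.png

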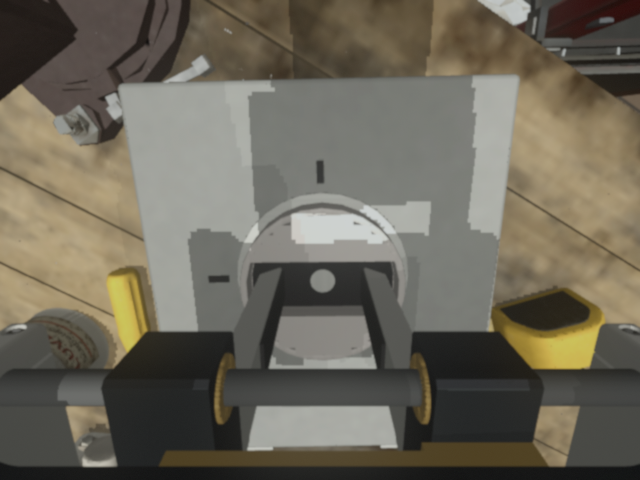

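View pics/scene4.png

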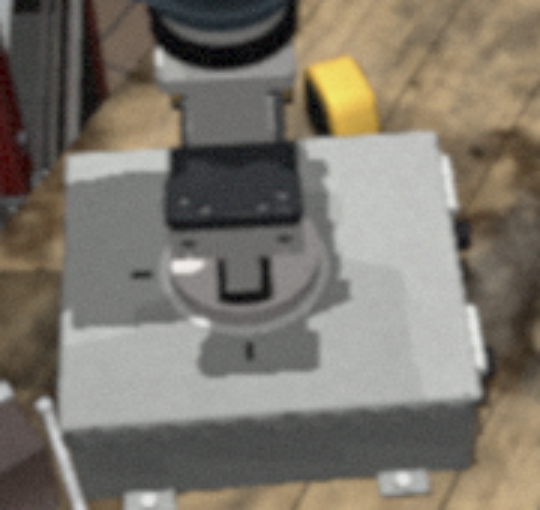

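The fingertips are inside the slot, 6 mm below the rim, with no contact force. Now I'll turn clockwise (+rx).

```bash
python3 -m pendant '[1,0,0,0.1,0,0,0.55, 1,0,0,0,0,0,0.55, 1,0,0,0,0,0,0.55, 1,0,0,0,0,0,0.55, 1,0,0,0,0,0,0.55, 1,0,0,0,0,0,0.55, 1,0,0,0,0,0,0.55, 1,0,0,0,0,0,0.55]'; python3 - <<'E'
from h import *
s=state();print(s['wrist_torque'])
for n in ['wrist','top','scene']:
    p=snap(n)
    for l in ['slot','slot_end']: print(n,l,[(np.round(d['point'],3),round(d['conf'],2)) for d in tip_of(p,l)[:1]])
E
```

```text
t: 9.85
ee_pos: [0.5834, 0.1543, 0.2933]
tool_rot: [0.551, 1.498, -0.551]
ft_force: [1.0, -0.3, -0.2]
finger_gap: 0.0425
t 9.85 pos [0.5834 0.1543 0.2933] gap 0.04249463935065394 F [ 1.  -0.3 -0.2]
R
 [[ 0.001  0.647  0.762]
 [-0.     0.762 -0.647]
 [-1.     0.001  0.001]]
[-0.02644494 -0.17198465  0.1125588 ]
wrist slot [(array([0.588, 0.155, 0.102]), 0.82)]
wrist slot_end []
top slot [(array([0.582, 0.155, 0.103]), 0.74)]
top slot_end []
scene slot [(array([0.586, 0.157, 0.1  ]), 0.84)]
scene slot_end [(array([0.571, 0.132, 0.101]), 0.83)]
```

```bash
python3 -m pendant '[1,0,0,0,0,0,0.55, 1,0,0,0,0,0,0.55, 1,0,0,0,0,0,0.55, 1,0,0,0,0,0,0.55, 1,0,0,0,0,0,0.55, 1,0,0,0,0,0,0.55, 1,0,0,0,0,0,0.55, 1,0,0,0,0,0,0.55]' && python3 -m pendant '[0.8,0,0,0,0,0,0.55, 0.8,0,0,0,0,0,0.55, 0.8,0,0,0,0,0,0.55, 0.8,0,0,0,0,0,0.55, 0.5,0,0,0,0,0,0.55, 0.3,0,0,0,0,0,0.55, 0,0,0,0,0,0,0.55, 0,0,0,0,0,0,0.55]'; python3 - <<'E'
from h import *
s=state();print(s['wrist_torque'],s['q'])
for n in ['wrist','top','scene']:
    p=snap(n,n+'5.png')
    for l in ['slot','slot_end']: print(n,l,[(np.round(d['point'],3),round(d['conf'],2)) for d in tip_of(p,l)[:1]])
E
```

```text
t: 10.97
ee_pos: [0.5834, 0.1544, 0.2931]
tool_rot: [1.084, 1.284, -1.083]
ft_force: [1.3, -0.9, 1.2]
finger_gap: 0.0422
t: 11.63
ee_pos: [0.5833, 0.1544, 0.293]
tool_rot: [1.338, 1.12, -1.337]
ft_force: [1.5, -0.3, 1.1]
finger_gap: 0.0424
t 11.6333 pos [0.5833 0.1544 0.293 ] gap 0.0424310045404992 F [ 1.5 -0.3  1.1]
R
 [[ 0.001  0.985 -0.175]
 [ 0.    -0.175 -0.985]
 [-1.     0.001 -0.   ]]
[-0.04981726 -0.2143105   0.02751844] [7.10073743e-02 2.60785323e-01 1.75636540e+00 4.07428531e-05
 1.12352209e+00 2.46691606e-01]
wrist slot [(array([0.586, 0.156, 0.1  ]), 0.56)]
wrist slot_end [(array([0.557, 0.152, 0.101]), 0.95)]
top slot []
top slot_end []
scene slot [(array([0.583, 0.156, 0.101]), 0.89)]
scene slot_end []
```

Nearly there. I'll go on gently until the torque rises at the stop.

```bash
python3 -m pendant '[0.3,0,0,0,0,0,0.55, 0.3,0,0,0,0,0,0.55, 0.3,0,0,0,0,0,0.55, 0.3,0,0,0,0,0,0.55, 0,0,0,0,0,0,0.55, 0,0,0,0,0,0,0.55, 0,0,0,0,0,0,0.55, 0,0,0,0,0,0,0.55]'; python3 - <<'E'
from h import *
s=state();print(s['wrist_torque'])
E
```

```text
t: 12.75
ee_pos: [0.5833, 0.1544, 0.293]
tool_rot: [1.413, 1.063, -1.412]
ft_force: [2.5, 0.1, 3.9]
finger_gap: 0.0421
t 12.75 pos [0.5833 0.1544 0.293 ] gap 0.04209205657378326 F [2.5 0.1 3.9]
R
 [[ 0.001  0.961 -0.276]
 [-0.    -0.276 -0.961]
 [-1.     0.001  0.   ]]
[-0.02031867 -0.31430381  1.2191448 ]
```

The torque is 1.2 N m against 0.12 N m for turning, so it is at the stop. I'll back off and lift out.

```bash
python3 -m pendant '[-0.7,0,0,0,0,0,0.55, -0.7,0,0,0,0,0,0.55, 0,0,0,0,0,0,0.55, 0,0,0,-1,0,0,0.55, 0,0,0,-2,0,0,0.55, 0,0,0,-3,0,0,0.55, 0,0,0,-4,0,0,0.55, 0,0,0,-4,0,0,0.55]'; python3 -m pendant '[0,0,0,0,0,4,0.55, 0,0,0,0,0,4,0.55, 0,0,0,0,0,4,0.55, 0,0,0,0,0,4,0.55, 0,0,0,0,0,4,0.55, 0,0,0,0,0,4,0.55, 0,0,0,0,0,0,0.55, 0,0,0,0,0,0,0.55]'; python3 - <<'E'
from h import *
for n in ['top','scene']:
    p=snap(n,n+'6.png')
    for l in ['slot','slot_end','lid_front','tape_measure','driver_yellow','can_grease']: print(n,l,[(np.round(d['point'],3),round(d['conf'],2)) for d in tip_of(p,l)[:1]])
E
```

```text
t: 13.42
ee_pos: [0.5825, 0.1542, 0.4333]
tool_rot: [1.326, 1.131, -1.33]
ft_force: [0.5, 0.3, 0.1]
finger_gap: 0.0424
t: 14.08
ee_pos: [0.5446, -0.0842, 0.4328]
tool_rot: [1.33, 1.127, -1.33]
ft_force: [0.6, 1.1, -0.3]
finger_gap: 0.0422
top slot [(array([0.582, 0.152, 0.099]), 0.57)]
top slot_end [(array([0.557, 0.154, 0.105]), 0.78)]
top lid_front [(array([0.477, 0.151, 0.081]), 0.64)]
top tape_measure [(array([ 0.657,  0.328, -0.003]), 0.74)]
top driver_yellow [(array([ 0.696, -0.   , -0.   ]), 0.63)]
top can_grease [(array([ 0.686, -0.077,  0.001]), 0.71)]
scene slot [(array([0.587, 0.155, 0.102]), 0.69)]
scene slot_end [(array([0.554, 0.155, 0.104]), 0.63)]
scene lid_front []
scene tape_measure [(array([0.656, 0.331, 0.   ]), 0.73)]
scene driver_yellow [(array([ 0.692, -0.001,  0.004]), 0.96)]
scene can_grease [(array([ 0.684, -0.075, -0.   ]), 0.91)]
```

View pics/top6.png

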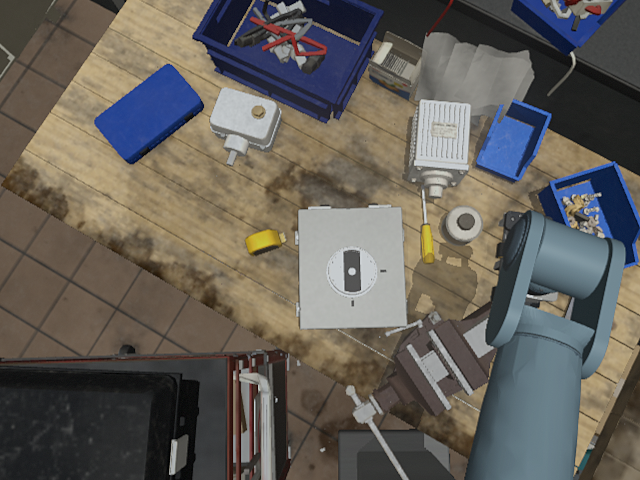

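The lid is shut, and the slot at (352,270) points from front to hinge, in line with the lid's mark. The other objects haven't moved and the arm is clear.

```bash
python3 -c "
from h import *
workorder.sign_off(); state()"
```

```text
the job is handed in; nothing more can be done
the job is handed in; nothing more can be done
```

The lid is shut and the fastener is turned clockwise to its stop; I handed the job in at about 14 s of the 51 s allowed.

- **Lid:** I pushed it down with closed fingertips on the front strip. They stopped at z ≈ 0.083 m with about 12 N of resistance, which is the shut height.
- **Fastener:** I turned it with the two fingers spread about 42 mm apart in the slot. At the end the torque rose to 1.2 N m, against about 0.12 N m for normal turning, so it had met its stop. I then backed off and lifted clear.
- **Last checks:** The final top view shows the lid down and the slot pointing from front to hinge. Slot and slot-end readings from two cameras put its direction within about 5° of that line, which is within the networks' error.
- **Other objects:** The tape measure, screwdriver and tin read within about 5 mm of their starting positions, which is about the networks' error.

No physical check failed. One network reading was wrong: at the start, the top view reported the junction box at the screwdriver's position, and I ignored it. The state readout after hand-in returned nothing, so there is no reading from after it.

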